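# Dock the tube rack against the sprung loader rail

### The job

Push the cream tube rack back until it lies parallel against the rubber-faced sprung rail of the loader behind it, then press it home against the rail at two points, first near its left end and then near its right end, each press steady and gentle (about 12 N, and never above 22 N). Leave the rack standing square and touching the rail, let go of it, and touch neither the loader nor any of the other things.

Things in the scene. Friction and masses are not known exactly. Their poses are not given: they have to be found in the camera images.
- rack: Cream tube rack, loose, 108 deep (x) x 256 long (y) x 56 mm high, about 0.45 kg; origin centre of underside, x back to the rail, y left along its length. Push on its long front side, x = -54 mm, at heights 25 to 50 mm. Sliding it takes 1.5 to 4.5 N that the rail does not feel. Starts up to 0.2 rad askew before the rail; pushed near one end it turns about a point some 60 mm past its middle.
- dock: Docking unit of a sample loader, fixed: white housing 300 mm long, 54 mm high (68 with two black knobs), and before it a metal rail with black rubber face. Origin on the worktop under the middle of the rail face at its nominal setting, x to the back, away from the robot, y left along the rail.
- rail_nominal (a point): Nominal middle of the rail face, 32 mm above the dock origin, axes as the dock. Rail 300 mm long (y), 4 to 60 mm high. Its true rest face is clamped anywhere within 10 mm in x of this point, unmeasured: find it by feel. It yields about 1 mm per 3 N (14 mm travel), plus 1.5 N per 10 mm/s, so press slowly; let go, it comes forward slowly and carries the rack along.
- jar_green: Glass staining jar with green lid, 56 mm wide, 104 mm high, bystander; origin under its centre.
- jar_white: Glass staining jar with white lid and red contents, 56 mm wide, 104 mm high, bystander; origin under its centre.
- cup_orange: Specimen cup with orange lid, 64 mm wide, 68 mm high, bystander; origin under its centre.
- vial: White-capped vial, 34 mm wide, 72 mm high, bystander; origin under its centre.
- timer: White lab timer, 33 x 64 x 62 mm, bystander; origin under its centre.

How it is judged:
On the way, in this order (a step that is already met when the one before it is completed fails the run):
1. the rack is pressed against the rail with more than 5 N by the gripper standing near the rack's left end (over 60 mm left of its middle) (contact force between rack and dock above 5 N and y of the grasp point in the frame of rack above 0.06 m), for 0.25 s.
2. then it is pressed against the rail with more than 5 N by the gripper standing near its right end (over 60 mm right of its middle) (contact force between rack and dock above 5 N and y of the grasp point in the frame of rack below -0.06 m), for 0.25 s.
At the end, for the whole second after the job is handed in: The rack stands flat and at rest on the worktop, parallel to the rail within 0.012 rad, touching the rail (contact force over 0.2 N), its middle within 50 mm of the rail's middle along the rail, and it is released (angle between the y axis of rack and the y axis of dock, either way round below 0.012 rad and contact force between rack and dock above 0.2 N and y of rack in the frame of dock between -0.05 and 0.05 m and angle between rack's own z axis and vertical below 0.04 rad and height (world z) of rack below 0.006 m and linear speed of rack below 0.01 m/s).
It fails at once if the rack is pressed against the rail unit with more than 22 N (contact force between rack and dock above 22 N).
It fails at once if the robot pushes on the docking unit itself (contact force between any of the fingers, the arm and dock above 2 N).
It fails at once if the rack is tipped (angle between rack's own z axis and vertical above 0.2 rad).
It fails at once if a bystander is shifted by more than 15 mm (distance of any of jar_green, jar_white, cup_orange, vial, timer from where it was at the start of the episode above 0.015 m).
It also fails if it takes over 72 s, if anything falls off the work surface, if the arm or the gripper's body presses on something with over 40 N, if the wrist force passes 120 N, or if a joint passes its speed limit or range.

### The arm

A 7-joint arm with a two-finger parallel gripper is mounted at the origin on a cart in front of the work surface, level with it; the furniture and walls round the work are solid. World frame = base frame: x ahead of the robot, y to its left, z up, the work surface at z = 0. Lengths are in m, angles in rad, forces in N, time in s.
With the tool pointing down it reaches from about 0.425 to 0.925 m from the base axis. Payload 6.8 kg.
Tool frame: the origin (TCP) lies at the very end of the fingers, on their centre line; the grasp point (between the pads) lies 19 mm behind it; z points along the fingers, y is the line along which they close (so a half turn about z gives the same grasp; the last joint's range is limited). The gripper opens to 85 mm and grips with 20 to 120 N. Pads are 22 mm wide; open, the fingers measure 114 mm over their backs; the gripper's body (76 mm by 85 mm) begins 54 mm behind the grasp point. The pads swing forward as they close: fully open they stand 13 mm farther back than shut.
Start: joints at [-1.299, 0.477, 0.022, 1.555, -0.011, 1.109, -0.083], TCP at [0.25, 0.627, 0.231] pointing down, gripper open.
Joint ranges: [-2.96, 2.96], [-0.34, 2.1], [-1.41, 1.46], [0.24, 2.44], [-1.37, 4.51], [0.17, 1.92], [-2.96, 2.96]. Speed limits (rad/s): [2.39, 2.39, 3.14, 3.14, 3.14, 3.14, 3.14].

### API

Orientations are given as a unit quaternion [w, x, y, z].
In Python, from station import bot gives the robot as it stands. The module is installed in compiled form; this text tells all that it offers.
- The arm moves only by the shell command python3 -m jog 'ROWS' [OPENING] [FORCE]. ROWS is JSON, a list of rows, each a list of 4 numbers: the shift along the tool's x, y, z in cm, then the turn about the tool's z in rad. In form: [[x, y, z, spin], ...]. A call has 1 to 20 rows; each row is the pose to reach, as a shift and turn from the pose commanded when the call began, along the tool's axes at that moment; what a row does not reach only later rows make up. A row lasts 1/12 s, in which the tool goes at most 41.7 mm and 7.16 degrees, less where a joint would pass 70% of its speed; a pose out of reach is approached as far as the arm can. A call with a gripper value outside its range is refused whole. OPENING is the closure, from -1 (fully open) to 1 (shut), set as the call begins (- or left out, the last holds). The fingers move at their own pace and stop on an object; FORCE is the grip in N (left out, the last holds). Time passes only in rows, so rows that repeat a pose let the fingers close. It gives the time, the measured TCP pose, the force, the opening and the grip force at its end, in the units of the state.
- bot.get_obs(): the state, without advancing time (a new reading comes with each control period).
- bot.read_camera(name): name is "scene" or "top" or "wrist"; returns a dict with "pixels" (420x560x3 uint8, red, green, blue), "depth" (420x560 float32, m along the optical axis (not along the pixel's ray), 0 where there is no reading), "fovy" (degrees; the focal length in pixels is half the picture's height over the tangent of half this angle, whatever the lens; pixels are square), "cx", "cy" (the principal point, pixels), "distortion" ([k1, k2, p1, p2, k3] as OpenCV has them; the pictures are not rectified), "pose" (4x4, takes a point from camera to world coordinates). Camera axes: x right, y down, z forward; pixel columns grow to the right and rows downward; lengths in m; the calibration is good to about 2 mm. A picture is of the moment at which its call begins.
- bot.hand_in(): hands the job in; it is judged then, once.
The state is a dict: "t": time; "q": joint angles; "joint_vel": joint speeds; "joint_torque": joint torques, N m; "eef_pos": TCP position; "tool_rot": TCP orientation; "contact_force": force on the tool from outside, world axes, zero at the start; "torque": the same for the moment, N m; "gripper_width": opening from 0.0 (shut) to 1.0 (fully open); "grasp_force": force on a finger pad.
Only numpy, scipy, OpenCV 4.12 (cv2) and the standard library are available. Lean on these libraries where they do the work, as an engineer would, in place of code of your own. Each camera call takes 0.05 s, during which the arm holds its last target. There are 200 camera calls.

## Working session

There is one attempt and no reset: what is moved stays moved. The work goes in short steps, Python scripts to look and compute and a shell command to move; the robot and the scene stay as the last step left them, time stands still between calls to the robot, and variables do not carry over. Pictures are saved under pics/ and viewed, at most 10 in all, crops included, and the job is handed in when it is done.

```bash
mkdir -p pics; python3 - <<'E'
from station import bot
import cv2,numpy as np
for n in ["top","scene"]:
    c=bot.read_camera(n); cv2.imwrite(f"pics/{n}0.png",c["pixels"][:,:,::-1])
    np.savez(f"{n}0.npz",**c); print(n,c["fovy"],c["cx"],c["cy"],c["distortion"],np.round(c["pose"],4).tolist())
print(bot.get_obs())
E
```

```text
top 55.115538451205495 276.8265291295462 211.6872468949874 [-0.0696627  0.         0.         0.         0.       ] [[0.0179, -0.9932, 0.1151, 0.4322], [-0.9998, -0.018, 0.0002, -0.0306], [0.0019, -0.1151, -0.9934, 1.2772], [0.0, 0.0, 0.0, 1.0]]
scene 45.670676556598636 273.4508199027879 210.45922075969233 [-0.12259536  0.          0.          0.          0.        ] [[-0.5876, -0.3811, 0.7138, -0.7172], [-0.8091, 0.2834, -0.5148, 0.8582], [-0.006, -0.88, -0.4749, 0.931], [0.0, 0.0, 0.0, 1.0]]
{'t': 0.1, 'q': array([-1.2991136 ,  0.47775183,  0.02236105,  1.55635889, -0.01154269,
        1.10927093, -0.08310543]), 'joint_vel': array([ 3.12750621e-05,  4.51634295e-04,  1.28275262e-03, -2.17777756e-03,
       -1.27525087e-03,  4.03069795e-04, -1.42180352e-03]), 'joint_torque': array([ 3.96306859e-03, -5.97753417e+01,  1.61314096e+00, -2.81954116e+01,
        1.27475956e-02,  5.04804833e-03, -1.69893838e-06]), 'eef_pos': array([0.25004728, 0.62640563, 0.23039754]), 'tool_rot': array([-1.11298222e-04,  1.88762387e-01,  9.82022439e-01, -8.23091953e-04]), 'contact_force': array([ 0.26808155, -0.62152585,  1.02688693]), 'torque': array([-0.00829263, -0.03664929, -0.05233357]), 'grasp_force': 0.0, 'gripper_width': 0.9990647251313506}
```

View pics/top0.png

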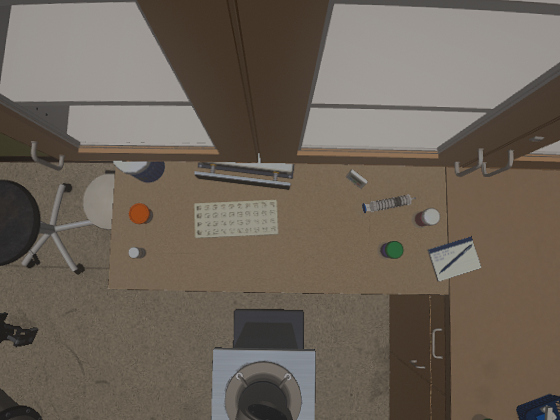

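View pics/scene0.png

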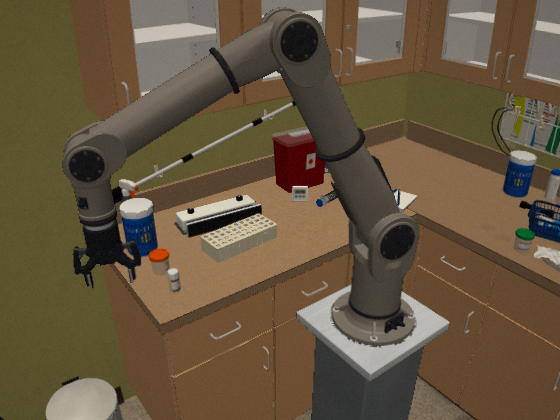

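The top view shows the rack at columns 195–278, rows 201–237, with the rail before the dock running from about (196,179) to (290,186). The orange cup is at (139,214), the vial at (134,253), the timer at (358,178), the white jar at (430,217) and the green jar at (394,250). Everything near the rack is clear, and the cupboard overhangs behind row 160.

```bash
cat > h.py <<'E'
import cv2,numpy as np
def K(c):
    f=210/np.tan(np.radians(c["fovy"])/2); return np.array([[f,0,c["cx"]],[0,f,c["cy"]],[0,0,1.]])
def rays(c,uv):
    n=cv2.undistortPoints(np.float64(uv).reshape(-1,1,2),K(c),c["distortion"]).reshape(-1,2)
    return np.c_[n,np.ones(len(n))]@c["pose"][:3,:3].T, c["pose"][:3,3]
def onplane(c,uv,z):
    d,o=rays(c,uv); return o+d*((z-o[2])/d[:,2])[:,None]
def cloud(c):
    v,u=np.mgrid[:420,:560]; d,o=rays(c,np.c_[u.ravel(),v.ravel()])
    return (o+d*c["depth"].reshape(-1,1)).reshape(420,560,3)
E
python3 - <<'E'
from h import *
t=np.load("top0.npz"); P=cloud(t); rgb=t["pixels"]; hsv=cv2.cvtColor(rgb,cv2.COLOR_RGB2HSV)
print("table z",np.median(P[250:280,200:300,2]), "rack top z",np.median(P[205:233,200:274,2]))
# rack: above-table height mask in window
w=np.zeros((420,560),bool); w[192:245,180:300]=1
m=w&(P[...,2]>.03)&(t["depth"]>0)
m2=w&(hsv[...,2]>130)
for n,mm in (("depth",m),("colour",m2)):
    k=cv2.morphologyEx(mm.astype(np.uint8),cv2.MORPH_CLOSE,np.ones((7,7)))
    cs=max(cv2.findContours(k,0,2)[0],key=cv2.contourArea)
    b=cv2.boxPoints(cv2.minAreaRect(cs[:,0].astype(np.float32)))
    q=onplane(t,b,.056)[:,:2]; print(n,b.round(1).tolist(),q.round(4).tolist(),q.mean(0))
    print(np.linalg.norm(np.diff(q,axis=0),axis=1))
# rack front edge of top, per column
for u in (205,225,245,265,200,240,285): 
    print(u,[(v,round(float(P[v,u,0]),3),round(float(P[v,u,2]),3),int(hsv[v,u,2])) for v in range(160,204,2)])
im=cv2.resize(rgb[140:250,170:310,::-1],None,fx=5,fy=5,interpolation=cv2.INTER_CUBIC); cv2.imwrite("pics/crop.png",im)
E
```

```text
table z 0.0010236540143020445 rack top z 0.05605470298445603
depth [[193.60000610351562, 202.8000030517578], [275.8999938964844, 199.10000610351562], [277.3999938964844, 233.8000030517578], [195.10000610351562, 237.39999389648438]] [[0.5967, 0.2256], [0.6124, -0.0269], [0.5063, -0.0334], [0.4905, 0.2165]] [0.55148447 0.09545764]
[0.25293547 0.10635706 0.25046319]
colour [[193.39999389648438, 202.60000610351562], [276.20001220703125, 199.1999969482422], [277.70001220703125, 233.8000030517578], [194.8000030517578, 237.1999969482422]] [[0.5971, 0.2263], [0.6123, -0.0278], [0.5063, -0.0341], [0.491, 0.2175]] [0.55169829 0.0954614 ]
[0.25456165 0.10624683 0.25207569]
205 [(160, 0.629, 0.474, 75), (162, 0.728, 0.046, 75), (164, 0.73, 0.008, 55), (166, 0.724, 0.007, 66), (168, 0.719, -0.003, 98), (170, 0.712, 0.0, 120), (172, 0.692, 0.062, 126), (174, 0.687, 0.058, 152), (176, 0.681, 0.057, 47), (178, 0.682, 0.02, 43), (180, 0.679, 0.002, 110), (182, 0.672, 0.002, 116), (184, 0.666, -0.001, 118), (186, 0.659, 0.002, 116), (188, 0.653, 0.001, 116), (190, 0.646, 0.002, 114), (192, 0.639, 0.00
[... 2826 characters left out ...]
), (194, 0.635, -0.001, 116), (196, 0.629, -0.001, 116), (198, 0.622, 0.001, 117), (200, 0.616, -0.0, 117), (202, 0.602, 0.051, 150)]
285 [(160, 0.629, 0.484, 72), (162, 0.629, 0.468, 74), (164, 0.723, 0.056, 148), (166, 0.718, 0.052, 151), (168, 0.711, 0.055, 153), (170, 0.704, 0.057, 146), (172, 0.699, 0.049, 59), (174, 0.702, 0.007, 57), (176, 0.695, 0.01, 64), (178, 0.69, -0.001, 110), (180, 0.683, 0.003, 114), (182, 0.666, 0.06, 133), (184, 0.659, 0.062, 149), (186, 0.654, 0.057, 43), (188, 0.653, 0.024, 42), (190, 0.651, 0.001, 114), (192, 0.645, -0.001, 116), (194, 0.637, 0.002, 118), (196, 0.631, -0.0, 117), (198, 0.624, 0.003, 118), (200, 0.619, -0.004, 114), (202, 0.612, 0.0, 114)]
```

View pics/crop.png

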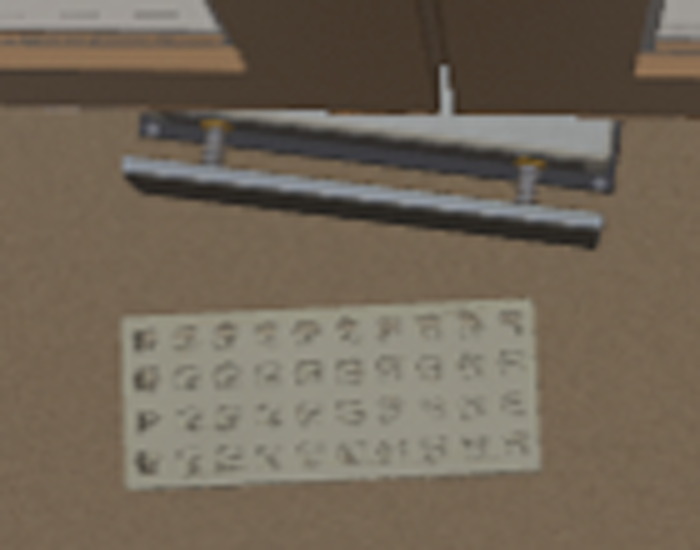

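The crop shows the rail's top edge and black face, from crop (125,165)–(600,225). It is turned clockwise relative to the rack, whose right end is nearest the rail. I'll fit the face line and the tool axes next.

```bash
python3 - <<'E'
from h import *
from scipy.spatial.transform import Rotation as R
t=np.load("top0.npz"); P=cloud(t); V=cv2.cvtColor(t["pixels"],cv2.COLOR_RGB2HSV)[...,2].astype(float)
B=[];T=[]
for u in range(198,288,2):
    v0=int(round(176+(u-205)*.115))  # about the black band
    v0=v0-2+np.argmin(V[v0-2:v0+8,u])
    lo=[v for v in range(v0,v0+9) if V[v,u]<80<=V[v+1,u]][0]; hi=[v for v in range(v0,v0-8,-1) if V[v,u]<80<=V[v-1,u]][0]
    B.append((u,lo+(80-V[lo,u])/(V[lo+1,u]-V[lo,u]))); T.append((u,hi-(80-V[hi,u])/(V[hi-1,u]-V[hi,u])))
for n,uv,z in (("bottom",B,.004),("top",T,.06)):
    q=onplane(t,uv,z); p,res,*_=np.polyfit(q[:,1],q[:,0],1,full=True); print(n,p,"rms",np.sqrt(res/len(q)),"yaw",-np.arctan(p[0]))
m=(P[...,2]>.03)&(P[...,2]<.09); m[:168]=0; m[193:]=0; m[:,:185]=0; m[:,300:]=0
# only rail: close to the line
d=P[...,0]-np.polyval(p,P[...,1]); m&=abs(d)<.015
print("rail y extent",P[m][:,1].min(),P[m][:,1].max())
M=R.from_quat([.188762387,.982022439,-.0008,-.0001]).as_matrix(); print("tool axes cols\n",M.round(3))
for n,z,(u,v) in (("orange",.068,(139,214)),("vial",.072,(134,253)),("timer",.06,(358,178)),("wj",.1,(430,217)),("gj",.1,(394,250))): print(n,onplane(t,[(u,v)],z).round(3))
E
```

```text
bottom [0.10635792 0.65942641] rms [0.00035418] yaw -0.105959575605976
top [0.10379895 0.66187626] rms [0.00030466] yaw -0.10342855607028655
rail y extent -0.06922642891285212 0.22500561747949924
tool axes cols
 [[-0.929  0.371 -0.   ]
 [ 0.371  0.929 -0.002]
 [-0.    -0.002 -1.   ]]
orange [[0.558 0.389 0.068]]
vial [[0.439 0.397 0.072]]
timer [[ 0.682 -0.279  0.06 ]]
wj [[ 0.561 -0.486  0.1  ]]
gj [[ 0.462 -0.376  0.1  ]]
```

```bash
python3 -m jog '[[-35.5,-33.2,0,-0.276],[-35.5,-33.2,0,-0.276],[-35.5,-33.2,0,-0.276],[-35.5,-33.2,0,-0.276],[-35.5,-33.2,0,-0.276],[-35.5,-33.2,0,-0.276],[-35.5,-33.2,0,-0.276],[-35.5,-33.2,0,-0.276],[-35.5,-33.2,0,-0.276],[-35.5,-33.2,0,-0.276],[-35.5,-33.2,0,-0.276],[-35.5,-33.2,0,-0.276],[-35.5,-33.2,0,-0.276],[-35.5,-33.2,0,-0.276],[-35.5,-33.2,0,-0.276],[-35.5,-33.2,0,-0.276],[-35.5,-33.2,0,-0.276]]' 1 20; python3 - <<'E'
from station import bot
from scipy.spatial.transform import Rotation as R
o=bot.get_obs();q=o["tool_rot"];print(R.from_quat([*q[1:],q[0]]).as_matrix().round(3),o["contact_force"])
E
```

```text
t: 1.52
eef_pos: [0.4562, 0.1885, 0.2312]
tool_rot: [-0.0, 0.05, 0.999, 0.0]
contact_force: [-0.3, 1.0, -0.2]
gripper_width: 0.0
grasp_force: 0.0
[[-0.995  0.101 -0.   ]
 [ 0.101  0.995  0.   ]
 [ 0.     0.    -1.   ]] [-0.27825266  0.96868418 -0.22831579]
```

```bash
python3 -m jog '[[0,0,4,0],[0,0,8,0],[0,0,12,0],[0,0,15,0],[0,0,18,0],[0,0,19.5,0],[0,0,19.8,0],[0,0,19.8,0],[0,0,19.8,0]]'; python3 - <<'E'
from station import bot
import cv2
c=bot.read_camera("scene"); cv2.imwrite("pics/s1.png",cv2.resize(c["pixels"][150:300,100:320,::-1],None,fx=3,fy=3))
E
```

```text
t: 2.27
eef_pos: [0.4573, 0.1878, 0.034]
tool_rot: [0.0, 0.051, 0.999, 0.0]
contact_force: [-0.4, -0.1, -0.4]
gripper_width: 0.002
grasp_force: 0.0
```

View pics/s1.png

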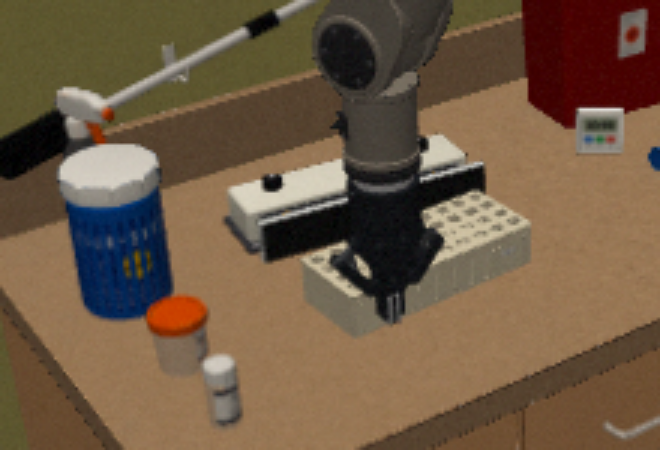

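The fingers stand in front of the rack's left end, at crop (390,305), clear of everything. Next I push to turn the rack.

```bash
python3 -m jog '[[-0.7,0,0,0],[-1.4,0,0,0],[-1.9,0,0,0],[-2.2,0,0,0],[-2.5,0,0,0],[-2.7,0,0,0],[-2.9,0,0,0],[-3.1,0,0,0],[-3.3,0,0,0],[-3.5,0,0,0],[-3.7,0,0,0],[-3.9,0,0,0],[-4.1,0,0,0],[-4.3,0,0,0],[-4.5,0,0,0],[-4.5,0,0,0]]'; cat > look.py <<'E'
# fit the rack's angle from its visible long rear edge (top camera) and from the top-plane points; give it in the dock frame
from h import *; from station import bot; import sys
t=bot.read_camera("top"); cv2.imwrite(f"pics/{sys.argv[1]}.png",cv2.resize(t["pixels"][140:250,170:310,::-1],None,fx=5,fy=5))
P=cloud(t); hsv=cv2.cvtColor(t["pixels"],cv2.COLOR_RGB2HSV)
m=(hsv[...,2]>130)&(P[...,2]>.045)&(P[...,2]<.068)
m[:172]=0; m[245:]=0; m[:,:180]=0; m[:,300:]=0
m&=P[...,0]<0.6594+.1064*P[...,1]-.002
E=[]
for u in range(180,300):
    v=np.where(m[:,u])[0]
    if len(v)>3:
        a=v[0]; V=hsv[:,u,2].astype(float); lo,hi=V[a-2],V[a+1]; th=.5*(115+150)
        E.append((u,a-(V[a]-th)/(V[a]-V[a-1]+1e-6) if V[a]>th>V[a-1] else a))
q=onplane(t,E,.056)[:,:2]; yw=-.105; X=np.array([np.cos(yw),np.sin(yw)]);Y=np.array([-X[1],X[0]])
d=q-[.668,.078]; x,y=d@X,d@Y
k=np.ones(len(x),bool)
for _ in range(5):
    p=np.polyfit(y[k],x[k],1); r=x-np.polyval(p,y); k=abs(r)<max(.002,1.5*r[k].std())
print("rear edge in dock frame: x at 0",p[1].round(4),"angle to rail",(-p[0]).round(4),"y span",y[k].min().round(4),y[k].max().round(4),"n",k.sum(),"rms",r[k].std())
E
python3 look.py l1
```

```text
t: 3.65
eef_pos: [0.5022, 0.1821, 0.0333]
tool_rot: [0.0, 0.052, 0.999, -0.0]
contact_force: [-0.5, -0.9, 0.1]
gripper_width: 0.001
grasp_force: 0.3
rear edge in dock frame: x at 0 -0.0517 angle to rail 0.07 y span -0.1195 0.1263 n 73 rms 0.00035700013425534155
```

View pics/l1.png

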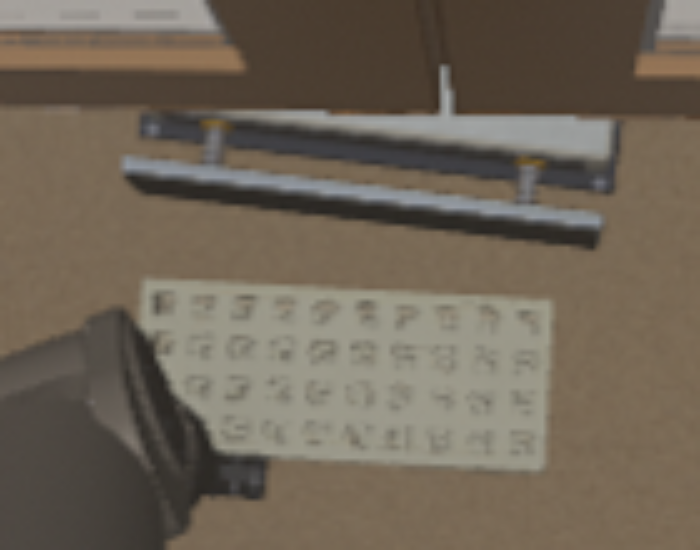

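Rack at crop (140–550, 280–470), about 0.07 rad from parallel to the rail. I'll push about 1 cm further, back off, and move to its middle.

```bash
python3 -m jog '[[-0.2,0,0,0],[-0.4,0,0,0],[-0.6,0,0,0],[-0.8,0,0,0],[-1.0,0,0,0],[-1.0,0,0,0],[-0.5,0,0,0],[0.5,0,0,0],[0.5,-3,0,0],[0.5,-6,0,0],[0.5,-8.3,0,0],[0.5,-8.3,0,0],[0.5,-8.3,0,0]]'; python3 look.py l2
```

```text
t: 4.78
eef_pos: [0.4873, 0.0986, 0.0334]
tool_rot: [-0.0, 0.053, 0.999, -0.0]
contact_force: [0.3, 0.3, 0.3]
gripper_width: 0.007
grasp_force: 0.0
rear edge in dock frame: x at 0 -0.0466 angle to rail 0.0209 y span -0.1258 0.1217 n 75 rms 0.00028752762282832693
```

```bash
python3 -m jog '[[-0.6,1.5,0,0],[-1.1,1.5,0,0],[-1.4,1.5,0,0],[-1.7,1.5,0,0],[-2,1.5,0,0],[-2.3,1.5,0,0],[-2.6,1.5,0,0],[-2.9,1.5,0,0],[-3.2,1.5,0,0],[-3.5,1.5,0,0],[-3.8,1.5,0,0],[-4.1,1.5,0,0],[-4.4,1.5,0,0],[-4.7,1.5,0,0],[-4.9,1.5,0,0],[-5.1,1.5,0,0],[-5.1,1.5,0,0]]'; python3 look.py l3
```

```text
t: 6.25
eef_pos: [0.5409, 0.1098, 0.0334]
tool_rot: [0.0, 0.052, 0.999, 0.0]
contact_force: [-0.7, 0.6, -0.7]
gripper_width: 0.002
grasp_force: 0.4
rear edge in dock frame: x at 0 -0.0138 angle to rail -0.0452 y span -0.1322 0.112 n 66 rms 0.0005395977387550718
```

```bash
python3 -m jog '[[1.0,0,0,0],[1.8,0,0,0],[1.8,-3.5,0,0],[1.8,-7,0,0],[1.8,-9.3,0,0],[1.8,-9.3,0,0],[1.2,-9.3,0,0],[0.7,-9.3,0,0],[0.5,-9.3,0,0],[0.3,-9.3,0,0],[0.1,-9.3,0,0],[-0.1,-9.3,0,0],[-0.1,-9.3,0,0]]'; python3 look.py l4
```

```text
t: 7.38
eef_pos: [0.5319, 0.0177, 0.0331]
tool_rot: [-0.0, 0.052, 0.999, 0.0]
contact_force: [-0.4, 0.1, 0.1]
gripper_width: -0.001
grasp_force: 1.0
rear edge in dock frame: x at 0 -0.0113 angle to rail -0.0169 y span -0.1315 0.115 n 71 rms 0.00039191413455007013
```

```bash
python3 -m jog '[[-0.1,0,0,0],[-0.2,0,0,0],[-0.2,0,0,0],[0.8,0,0,0],[0.8,3.3,0,0],[0.8,6.7,0,0],[0.8,6.7,0,0],[0.3,6.7,0,0],[0,6.7,0,0],[-0.2,6.7,0,0],[-0.35,6.7,0,0],[-0.5,6.7,0,0],[-0.6,6.7,0,0],[-0.7,6.7,0,0],[-0.8,6.7,0,0],[-0.9,6.7,0,0],[-1,6.7,0,0],[-1,6.7,0,0]]'; python3 look.py l5
```

```text
t: 8.93
eef_pos: [0.5476, 0.0825, 0.033]
tool_rot: [-0.001, 0.052, 0.999, -0.0]
contact_force: [-5.9, -0.7, 3.5]
gripper_width: -0.0
grasp_force: 2.8
rear edge in dock frame: x at 0 -0.0051 angle to rail -0.0138 y span -0.1305 0.1158 n 66 rms 0.0004064600570931133
```

```bash
python3 -m jog '[[-0.05,0,0,0],[-0.1,0,0,0],[-0.1,0,0,0],[-0.1,0,0,0]]'; python3 -m jog '[[-0.05,0,0,0],[-0.1,0,0,0],[-0.1,0,0,0],[-0.1,0,0,0]]';  python3 look.py l6
```

```text
t: 9.32
eef_pos: [0.5481, 0.0823, 0.033]
tool_rot: [-0.001, 0.052, 0.999, -0.0]
contact_force: [-7.2, -1.8, 4.3]
gripper_width: 0.002
grasp_force: 3.4
t: 9.65
eef_pos: [0.5489, 0.0821, 0.0329]
tool_rot: [-0.002, 0.052, 0.999, -0.0]
contact_force: [-7.7, -1.5, 4.4]
gripper_width: 0.002
grasp_force: 3.6
rear edge in dock frame: x at 0 -0.0037 angle to rail -0.0076 y span -0.1304 0.1161 n 69 rms 0.00041664421137824724
```

```bash
python3 -m jog '[[-0.05,0,0,0],[-0.1,0,0,0],[-0.1,0,0,0],[-0.1,0,0,0]]'; python3 -m jog '[[-0.05,0,0,0],[-0.1,0,0,0],[-0.1,0,0,0],[-0.1,0,0,0]]';  python3 look.py l7
```

```text
t: 10.03
eef_pos: [0.5496, 0.0819, 0.0329]
tool_rot: [-0.002, 0.052, 0.999, -0.001]
contact_force: [-6.9, -2.1, 5.7]
gripper_width: -0.004
grasp_force: 3.8
t: 10.37
eef_pos: [0.55, 0.0818, 0.0328]
tool_rot: [-0.003, 0.052, 0.999, -0.001]
contact_force: [-8.2, -1.7, 6.4]
gripper_width: 0.001
grasp_force: 4.7
rear edge in dock frame: x at 0 -0.0028 angle to rail -0.0008 y span -0.1301 0.1161 n 62 rms 0.00038445438929584616
```

```bash
python3 -m jog '[[0.3,0,0,0],[0.6,0,0,0],[0.9,0,0,0],[1.2,0,0,0],[1.2,3,0,0],[1.2,6,0,0],[1.2,8,0,0],[1.2,8,0,0],[0.8,8,0,0],[0.6,8,0,0],[0.5,8,0,0],[0.4,8,0,0],[0.3,8,0,0],[0.25,8,0,0],[0.2,8,0,0],[0.2,8,0,0]]';  python3 look.py l8
```

```text
t: 11.75
eef_pos: [0.5579, 0.1615, 0.033]
tool_rot: [-0.001, 0.052, 0.999, -0.0]
contact_force: [-3.8, -2.5, 1.3]
gripper_width: -0.001
grasp_force: 1.4
rear edge in dock frame: x at 0 -0.0031 angle to rail -0.0003 y span -0.1301 0.1003 n 75 rms 0.00039652834258983426
```

```bash
python3 -m jog '[[-0.05,0,0,0],[-0.1,0,0,0],[-0.15,0,0,0],[-0.2,0,0,0],[-0.2,0,0,0]]';python3 -m jog '[[-0.05,0,0,0],[-0.1,0,0,0],[-0.15,0,0,0],[-0.2,0,0,0],[-0.2,0,0,0]]'
```

```text
t: 12.22
eef_pos: [0.5584, 0.1618, 0.0328]
tool_rot: [-0.002, 0.052, 0.999, -0.001]
contact_force: [-8.4, -1.1, 4.8]
gripper_width: 0.002
grasp_force: 4.0
t: 12.63
eef_pos: [0.559, 0.162, 0.0327]
tool_rot: [-0.004, 0.051, 0.999, -0.001]
contact_force: [-10.5, -0.9, 8.4]
gripper_width: -0.001
grasp_force: 5.9
```

```bash
python3 look.py l9
```

```text
rear edge in dock frame: x at 0 -0.0025 angle to rail -0.0045 y span -0.1301 0.1004 n 70 rms 0.00038508181182569554
```

```bash
python3 -m jog '[[-0.05,0,0,0],[-0.1,0,0,0],[-0.15,0,0,0],[-0.2,0,0,0],[-0.2,0,0,0]]';python3 -m jog '[[-0.05,0,0,0],[-0.1,0,0,0],[-0.1,0,0,0],[-0.1,0,0,0],[-0.1,0,0,0],[-0.1,0,0,0],[-0.1,0,0,0]]'; python3 look.py l10
```

```text
t: 13.1
eef_pos: [0.5598, 0.1622, 0.0326]
tool_rot: [-0.005, 0.051, 0.999, -0.001]
contact_force: [-15.3, 0.0, 10.3]
gripper_width: -0.005
grasp_force: 7.6
t: 13.68
eef_pos: [0.5601, 0.1622, 0.0325]
tool_rot: [-0.005, 0.051, 0.999, -0.001]
contact_force: [-16.9, 0.3, 12.0]
gripper_width: 0.001
grasp_force: 8.4
rear edge in dock frame: x at 0 -0.0018 angle to rail -0.0075 y span -0.1301 0.0975 n 57 rms 0.00033624282368153405
```

```bash
python3 -m jog '[[0,0,-0.1,0],[0,0,-0.2,0],[0,0,-0.3,0],[0,0,-0.3,0],[0,0,-0.3,0]]'; cat > rail.py <<'E'
# shift of the rail since the start: rear boundary of its bright metal top against the worktop gap / springs, left and right
from h import *; from station import bot
a=np.load("top0.npz"); b=bot.read_camera("top")
g=[cv2.cvtColor(c["pixels"],cv2.COLOR_RGB2GRAY).astype(np.float32) for c in (a,b)]
def shift(u0,u1,r0,r1):
    A=cv2.Sobel(g[0],-1,0,1)[:, :]; s=[]
    for u in range(u0,u1):
        v0=173+(u-195)*.118
        def rise(G):
            r=np.arange(int(v0)-4,int(v0)+3); d=np.maximum(np.diff(G[r[0]:r[-1]+2,u]),0); return (d*(r+.5)).sum()/d.sum()
        s.append(rise(g[1])-rise(g[0]))
    return np.median(s),np.std(s)/np.sqrt(len(s))
for n,(u0,u1) in dict(left=(196,210),midl=(216,238),midr=(242,270),right=(276,288)).items(): print(n,"pixel shift",shift(u0,u1,0,0),"mm/px about 3.0")
E
python3 rail.py; python3 look.py l11
```

```text
t: 14.15
eef_pos: [0.5605, 0.1615, 0.0343]
tool_rot: [-0.005, 0.051, 0.999, -0.001]
contact_force: [-10.6, -0.5, -1.5]
gripper_width: -0.001
grasp_force: 5.5
left pixel shift (np.float64(0.436892587479349), np.float64(0.2796601868374388)) mm/px about 3.0
midl pixel shift (np.float64(2.090521934443615), np.float64(0.03252441277581778)) mm/px about 3.0
midr pixel shift (np.float64(2.1940108983155397), np.float64(0.03607491386742447)) mm/px about 3.0
right pixel shift (np.float64(2.0824553820783507), np.float64(0.32026190921966496)) mm/px about 3.0
rear edge in dock frame: x at 0 -0.0033 angle to rail -0.0139 y span -0.1302 0.1002 n 53 rms 0.0011405619368341756
```

View pics/l11.png

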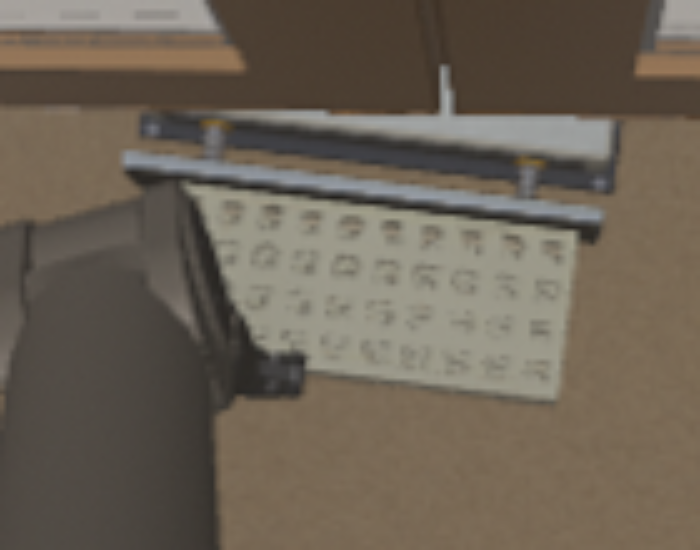

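The crop shows the rail pushed back about 1 px (roughly 3 mm), with its rear left corner at (125,152) where it was at (125,157). The rack lies flush along it. A slightly firmer hold, with the vertical load now gone, will make the left press certain.

```bash
python3 -m jog '[[-0.05,0,0,0],[-0.1,0,-0.03,0],[-0.15,0,-0.06,0],[-0.2,0,-0.09,0],[-0.25,0,-0.12,0],[-0.25,0,-0.12,0],[-0.25,0,-0.12,0],[-0.25,0,-0.12,0],[-0.25,0,-0.12,0],[-0.25,0,-0.12,0]]'; cat > rail.py <<'E'
# rigid shift of the rail's two tips since the start, by matching small patches (ends the rack does not cover)
from h import *; from station import bot
a=np.load("top0.npz"); b=bot.read_camera("top")
A,B=[cv2.resize(cv2.cvtColor(c["pixels"],cv2.COLOR_RGB2GRAY),None,fx=10,fy=10,interpolation=cv2.INTER_CUBIC).astype(np.float32) for c in (a,b)]
for n,(u0,u1,v0,v1) in dict(left=(191,200,169,174),middle=(225,245,174,179),right=(283,293,179,185),fixed=(196,230,163,168)).items():
    T=A[v0*10:v1*10,u0*10:u1*10]; S=B[v0*10-50:v1*10+50,u0*10:u1*10]
    r=cv2.matchTemplate(S,T,cv2.TM_CCOEFF_NORMED)[:,0]; i=r.argmax(); print(n,"mm back",(50-i)*.3,"score",round(float(r[i]),3))
E
python3 rail.py
```

```text
t: 15.08
eef_pos: [0.5615, 0.1614, 0.0349]
tool_rot: [-0.006, 0.051, 0.999, -0.001]
contact_force: [-14.5, 0.1, -3.1]
gripper_width: -0.001
grasp_force: 6.9
left mm back 3.9 score 0.942
middle mm back 3.9 score 0.899
right mm back 3.9 score 0.794
fixed mm back 0.0 score 0.997
```

```bash
python3 -m jog '[[0.3,0,0,0],[0.6,0,0,0],[0.9,0,0,0],[1.2,0,0,0],[1.6,0,0,0],[2,0,0.2,0],[2,-4,0.2,0],[2,-8,0.2,0],[2,-12,0.2,0],[2,-15.5,0.2,0],[2,-15.5,0.2,0],[2,-15.5,0.2,0],[1.7,-15.5,0.2,0],[1.5,-15.5,0.2,0],[1.3,-15.5,0.2,0],[1.1,-15.5,0.2,0],[1,-15.5,0.2,0],[0.9,-15.5,0.2,0],[0.8,-15.5,0.2,0],[0.8,-15.5,0.2,0]]'; python3 rail.py; python3 look.py l12
```

```text
t: 16.8
eef_pos: [0.5419, 0.0091, 0.0349]
tool_rot: [-0.002, 0.051, 0.999, 0.0]
contact_force: [-6.7, 2.9, 3.0]
gripper_width: -0.004
grasp_force: 3.3
left mm back 0.8999999999999999 score 0.959
middle mm back 1.2 score 0.924
right mm back 0.8999999999999999 score 0.9
fixed mm back 0.0 score 0.998
rear edge in dock frame: x at 0 -0.0031 angle to rail 0.0005 y span -0.1301 0.1161 n 63 rms 0.00042466782481066155
```

```bash
python3 -m jog '[[-0.05,0,-0.03,0],[-0.1,0,-0.07,0],[-0.15,0,-0.1,0],[-0.2,0,-0.14,0],[-0.25,0,-0.17,0],[-0.3,0,-0.2,0],[-0.3,0,-0.2,0]]';python3 -m jog '[[-0.05,0,-0.03,0],[-0.1,0,-0.07,0],[-0.15,0,-0.1,0],[-0.2,0,-0.14,0],[-0.2,0,-0.14,0],[-0.2,0,-0.14,0]]'; python3 rail.py; python3 look.py l13
```

```text
t: 17.48
eef_pos: [0.5429, 0.0086, 0.0358]
tool_rot: [-0.004, 0.051, 0.999, -0.0]
contact_force: [-8.1, 2.6, -1.8]
gripper_width: 0.001
grasp_force: 4.0
t: 17.98
eef_pos: [0.5437, 0.0085, 0.0368]
tool_rot: [-0.005, 0.051, 0.999, -0.0]
contact_force: [-9.8, 3.0, -2.4]
gripper_width: 0.001
grasp_force: 5.0
left mm back 3.0 score 0.983
middle mm back 2.6999999999999997 score 0.981
right mm back 2.6999999999999997 score 0.909
fixed mm back 0.0 score 0.995
rear edge in dock frame: x at 0 -0.0025 angle to rail -0.0057 y span -0.1302 0.1161 n 45 rms 0.0008535229031754042
```

```bash
python3 -m jog '[[-0.05,0,0,0],[-0.1,0,0,0],[-0.15,0,0,0],[-0.2,0,0,0],[-0.25,0,0,0],[-0.25,0,0,0],[-0.25,0,0,0],[-0.25,0,0,0],[-0.25,0,0,0],[-0.25,0,0,0],[-0.25,0,0,0]]'; python3 rail.py; python3 -m jog '[[0.3,0,0,0],[0.6,0,0,0],[0.9,0,0,0],[1.2,0,0,0],[1.6,0,0,0],[2,0,0,0],[3,0,0,0],[5,0,0,0],[5,0,0,0],[5,0,0,0],[5,0,-2,0],[5,0,-5,0],[5,0,-9,0],[5,0,-9,0],[5,0,-9,0],[5,0,-9,0],[5,0,-9,0],[5,0,-9,0],[5,0,-9,0],[5,0,-9,0]]'; python3 rail.py; python3 look.py l14
```

```text
t: 19.0
eef_pos: [0.5447, 0.0085, 0.0363]
tool_rot: [-0.007, 0.051, 0.999, -0.0]
contact_force: [-11.9, 4.3, -2.1]
gripper_width: -0.001
grasp_force: 6.3
left mm back 3.5999999999999996 score 0.957
middle mm back 3.5999999999999996 score 0.929
right mm back 3.3 score 0.841
fixed mm back 0.0 score 0.997
t: 20.72
eef_pos: [0.5015, 0.0122, 0.1281]
tool_rot: [-0.001, 0.052, 0.999, -0.0]
contact_force: [-0.4, 0.6, 0.1]
gripper_width: -0.0
grasp_force: 0.0
left mm back 0.8999999999999999 score 0.953
middle mm back 0.8999999999999999 score 0.925
right mm back 0.8999999999999999 score 0.916
fixed mm back 0.0 score 0.998
rear edge in dock frame: x at 0 -0.0033 angle to rail -0.0007 y span -0.1301 0.1129 n 78 rms 0.0004549705853498918
```

View pics/l14.png

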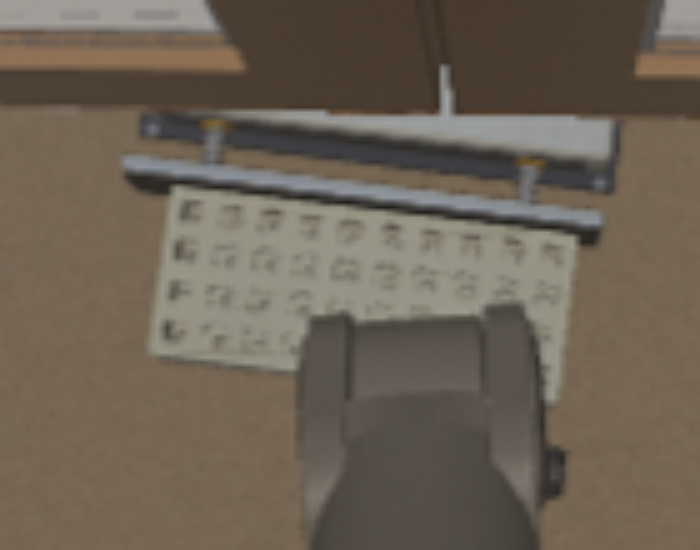

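The picture shows the rack flush along the rail, with its rear edge from (175,187) to (575,237). The tool is clear of it, and the rail is still held back about 0.9 mm by the rack, so the two are in contact.

```bash
python3 -c "
from station import bot
print(bot.hand_in())"
```

```text
the job is handed in; nothing more can be done
None
```

I pressed the rack home at its left end and then its right (about 11 N each, estimated from rail travel), left it flush and touching the rail, released it, and handed the job in; no verdict came back.

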